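# Test-fit the drive gear of a donated gear toy

### The arm

A 6-joint arm with a two-finger parallel gripper is mounted at the origin on the work surface. World frame = base frame: x ahead of the robot, y to its left, z up, the work surface at z = 0. Lengths are in mm, angles in degrees, forces in N, time in s.
With the tool pointing down it reaches from about 350 to 850 mm from the base axis. Payload 8.1 kg.
Tool frame: the origin (TCP) lies at the very end of the fingers, on their centre line; the grasp point (between the pads) lies 19 mm behind it (r.grip_depth is the distance from the TCP to the grasp point, in mm); y points along the fingers, z is the direction in which the jaws open and shut, and the axes are right-handed (so a half turn about y gives the same grasp; the last joint's range is limited). The gripper opens to 85 mm and grips with 20 to 120 N. Pads are 22 mm wide; open, the fingers measure 114 mm over their backs; the gripper's body (76 mm by 85 mm) begins 54 mm behind the grasp point. The pads swing forward as they close: fully open they stand 13 mm farther back than shut.
Start: joints at [68.216, 7.471, 85.268, -0, 87.261, -4.893], TCP at [174.307, 574.127, 231.292] pointing down, gripper open.
Joint ranges: [-169.43, 169.43], [-51.17, 129.36], [1.28, 143.12], [-76.62, 256.62], [0, 156.53], [-152.29, 152.29]. Speed limits (degrees/s): [136.94, 136.94, 159.86, 180, 180, 180].

### API

Orientations are given as [roll, pitch, yaw] about the fixed x, y, z axes, in that order (R = Rz(yaw) Ry(pitch) Rx(roll)).
In Python, from bench import readout, eyes, r gives the robot as it stands. The module is installed in compiled form; this text tells all that it offers.
- The arm moves only by the tool move_arm, never from a script. Its argument "motion" is text: rows parted by semicolons, each of 6 numbers parted by spaces: the shift along the world's x, y, z in cm, then the turn, a rotation vector about the world's x, y, z in degrees. A call has 1 to 10 rows; each row is the pose to reach, as a shift and turn from the pose commanded when the call began; what a row does not reach only later rows make up. A row lasts 1/12 s, in which the tool goes at most 41.7 mm and 7.16 degrees, less where a joint would pass 70% of its speed; a pose out of reach is approached as far as the arm can. A call with a gripper value outside its range is refused whole. "fingers" is the finger opening in cm, from 0 to 8.54, set as the call begins (left out, the last holds). The fingers move at their own pace and stop on an object; "squeeze" is the grip in N (left out, the last holds). Time passes only in rows, so rows that repeat a pose let the fingers close. It gives the time, the measured TCP pose, the force and the opening at its end, in the units of the state.
- readout.sense(): the state, without advancing time (a new reading comes with each control period).
- eyes.snapshot(name): name is "side" or "top" or "wrist"; returns a dict with "image" (384x512x3 uint8, blue, green, red), "fx", "fy", "cx", "cy" (pixels), "world_to_cam" (4x4, takes a point from world to camera coordinates). Camera axes: x right, y down, z forward; pixel columns grow to the right and rows downward; lengths in mm; the calibration is good to about 2 mm. A picture is of the moment at which its call begins. There is no depth.
- r.hand_in(): hands the job in, once; it reports no verdict.
The state is a dict: "time": time; "joint_pos": joint angles; "qd": joint speeds; "joint_efforts": joint torques, N m; "tool_pos": TCP position; "tcp_rot": TCP orientation; "ft_force": force on the tool from outside, world axes, zero at the start; "wrist_torque": the same for the moment, N m; "finger_gap": finger opening in mm.
Only numpy, scipy, OpenCV 4.12 (cv2) and the standard library are available. Lean on these libraries where they do the work, as an engineer would, in place of code of your own. Each camera call takes 0.05 s, during which the arm holds its last target. There are 200 camera calls.

### The job

Get the donated gear board ready for its running test: first turn the turnbutton until it lies square across the edge of the battery cover, so that the cover is locked. Then take the loose gear with the grip bar, turn it until its cross-shaped bore meshes with the cross-shaped drive shaft, slide it fully home onto the shaft's collar, and push the sprung shaft all the way down with it. Finish while still holding the gear pressed down there (do not let go), and do not knock the other things on the table about.

Things in the scene. Friction and masses are not known exactly. Their poses are not given: they have to be found in the camera images.
- board: The toy: a wooden box 200 (x) x 280 (y) x 45 (z) mm, which does not move when pushed. Origin: centre of its underside, on the table. On its top, in its own x, y, (mm from its centre): the drive shaft at (0, +70), the turnbutton's pivot at (-22, -78), the grey battery cover (93 x 95 mm, 3 mm high) centred at (38, -78), two round wooden idler pegs 34 mm high at (68, 5), which carries a small gear 53 mm across, and at (-68, -5).
- turnbutton (a joint): Angle of the turnbutton about its vertical pivot, rad, counter-clockwise from above. 0: it lies along the board's y axis, beside the cover (unlocked); 1.571, its stop: along the board's x axis, its one half over the cover's edge (locked). It starts between 0.1 and 0.5. It turns with light friction (0.05 N m) and stays where it is left.
- turnbutton_grip (a point): Point on the turnbutton's pivot axis, at the height to grip: 24 mm above the board's top, 10 mm below the turnbutton's top. The turnbutton is a wooden bar 60 mm long, 14 mm wide, its underside 6 mm and its top 34 mm above the board's top, pivoted at its middle. This point's y axis runs along the bar, its z axis up; the axes turn with the bar.
- gear: The loose wooden gear to fit, starts flat on the table with its bore downwards: 12 teeth, 72 mm across, 24 mm thick, with a grip bar on top, 52 mm long (along its x axis), 16 mm wide (y), 36 mm high, so 60 mm high in all; about 0.12 kg. Origin: centre of its underside; z up. The bore, open below and 20 mm deep, is a cross of two slots, 32 mm long and 9.8 mm wide, one along the gear's x axis (parallel to the grip bar), one along y: it meshes every quarter turn.
- shaft_seat (a point): Centre of the top of the drive shaft's round collar (40 mm diameter), on which the gear's underside sits when it is home. 12 mm above the board's top when the shaft is up. From it the cross of the steel shaft rises 18 mm: two wings 28 mm long, 7 mm thick, along this point's x and y axes, with rounded upper edges; z up. The shaft stands at any angle; it is geared and stiff to turn (0.1 N m), but gives a little.
- drive_shaft (a joint): How far the sprung shaft is pushed down, m: 0 up, 0.008 fully down at its stop. The spring pushes back with 4.8 N at the top and 9.6 N fully down, so the gear's weight alone does not move it.
- spare_gear: spare wooden gear without a grip bar, plain round 14 mm hole, 68 mm across, 18 mm thick; a bystander; origin under its centre
- lotion: white bottle, 44 mm diameter, 120 mm tall; a bystander; origin under its centre
- tape_roll: cardboard ring, 90 mm diameter, 25 mm high; a bystander; origin under its centre
- toy_car: toy car about 90 x 52 x 47 mm; a bystander; origin under its centre
- toy_block: wooden block 45 mm; a bystander; origin under its centre
- carton: small cardboard carton 60 x 90 x 50 mm; a bystander; origin under its centre
Not all that is in view belongs to the job. Leave any pink look-alike of the gear alone.

How it is judged:
By the outcome, as a careful person would: the job done as asked, in the order asked, and still so for the second after the job is handed in, while the arm keeps its last pose, push and grip.
It also fails if it takes over 64 s, if anything falls off the work surface, if the arm or the gripper's body presses on something with over 40 N, if the wrist force passes 120 N, or if a joint passes its speed limit or range.

## Working session

There is one attempt and no reset: what is moved stays moved. The work goes in short steps, Python scripts to look and compute and a tool call to move; the robot and the scene stay as the last step left them, time stands still between calls to the robot, and variables do not carry over. Pictures are saved under pics/ and viewed, about 8 in all and at most 12, crops included, and the job is handed in when it is done.

Besides the shell and the picture viewer there is one more tool, called after "Emit:" as name(argument=value, ...), one argument or row to a line, values as JSON. move_arm: Moves the arm, as the interface text tells. Its arguments: {"type":"object","properties":{"motion":{"type":"string"},"fingers":{"type":"number"},"squeeze":{"type":"number"}},"required":["motion"]}

```bash
mkdir -p pics; cat > h.py <<'E'
import numpy as np, cv2
from bench import readout, eyes, r
def snap(n,save=None):
    s=eyes.snapshot(n)
    if save: cv2.imwrite('pics/'+save,s['image'])
    return s
def ray(s,u,v,z):
    M=np.array(s['world_to_cam']);R=M[:3,:3];t=M[:3,3];c=-R.T@t
    d=R.T@np.array([(u-s['cx'])/s['fx'],(v-s['cy'])/s['fy'],1]);return c+d*(z-c[2])/d[2]
def proj(s,p):
    M=np.array(s['world_to_cam']);q=M[:3,:3]@np.array(p)+M[:3,3];return s['fx']*q[0]/q[2]+s['cx'],s['fy']*q[1]/q[2]+s['cy']
E
python3 - <<'E'
from h import *
print(readout.sense())
a=snap('top');b=snap('side')
np.save('top.npy',a,allow_pickle=True)
for s in(a,b):print(s['fx'],np.round(s['world_to_cam'],3).tolist())
cv2.imwrite('pics/a.png',cv2.resize(a['image'],(800,600),interpolation=cv2.INTER_CUBIC))
cv2.imwrite('pics/b.png',b['image'])
E
```

```text
{'time': 0.0, 'joint_pos': array([ 6.82147273e+01,  7.51675339e+00,  8.53302086e+01,  1.42518499e-04,
        8.72633243e+01, -4.89290414e+00]), 'qd': array([ 0.02376835, -0.0046025 ,  0.0361454 , -0.0247594 , -0.02166734,
        0.02141279]), 'joint_efforts': array([ 1.31481229e-03, -5.69396746e+01, -5.00565684e+01, -6.89771355e-06,
        1.45342690e-02, -2.47559899e-05]), 'tool_pos': array([174.10876849, 573.58748573, 230.21839893]), 'tcp_rot': array([-9.01098723e+01,  9.54852858e-03, -1.68923846e+01]), 'ft_force': array([ 0.14928903,  0.80214947, -0.11237635]), 'wrist_torque': array([-0.03469577,  0.01702615, -0.01185297]), 'finger_gap': 85.28778312247256}
468.68928223264834 [[-0.001, -1.0, -0.008, 118.599], [-0.996, 0.002, -0.086, 530.125], [0.086, 0.008, -0.996, 1205.688], [0.0, 0.0, 0.0, 1.0]]
370.51036012557967 [[0.761, -0.649, 0.017, -332.422], [-0.394, -0.483, -0.782, 351.808], [0.516, 0.588, -0.623, 581.386], [0.0, 0.0, 0.0, 1.0]]
```

View pics/a.png

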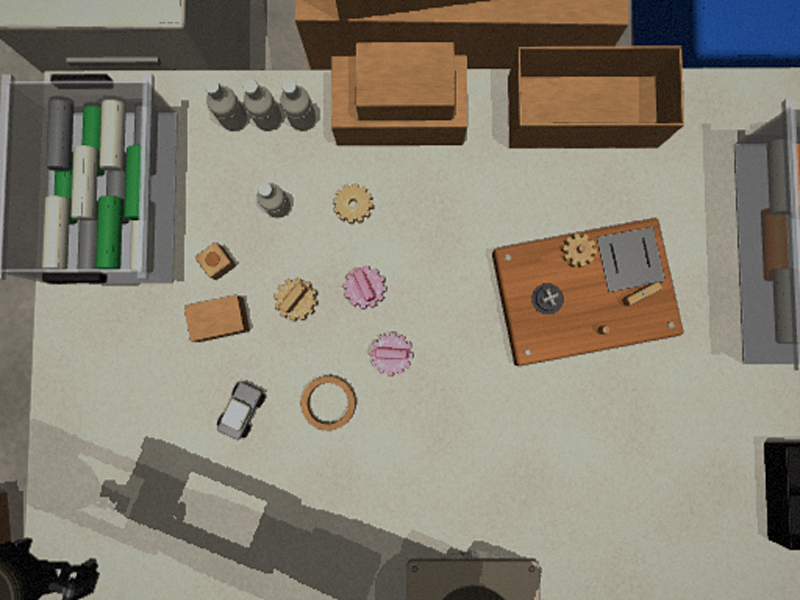

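View pics/b.png

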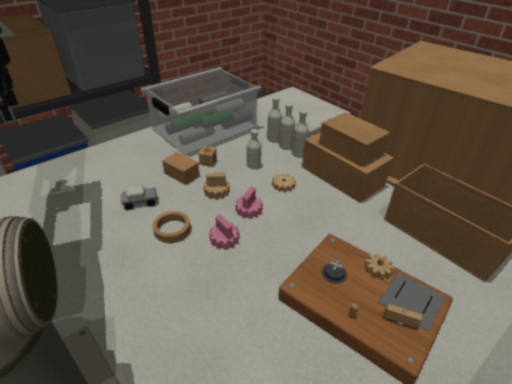

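Candidates (800x600 top view): wooden gear with bar at (297,299), pink look-alikes at (365,287) and (391,353), the spare without a bar at (353,203), and the small peg gear at (579,250). I choose the wooden one with a bar, (297,299). Board corners are about (493,248), (657,219), (683,333), (515,364); the shaft is at (548,298) and the turnbutton at (643,294).

```bash
python3 - <<'E'
from h import *
s=np.load('top.npy',allow_pickle=True).item();k=1.5625
im=s['image']
# board fit from corner picks
C=np.array([ray(s,u/k,v/k,45)[:2] for u,v in[(495,249),(657,219),(683,332),(516,363)]])
B=np.array([[100,140],[100,-140],[-100,-140],[-100,140]],float)
c=C.mean(0);H=(B).T@(C-c);a=np.arctan2(H[0,1]-H[1,0],H[0,0]+H[1,1]);R=np.array([[np.cos(a),-np.sin(a)],[np.sin(a),np.cos(a)]])
print('board',c,np.degrees(a),'res',(C-c-B@R.T).round(1).tolist())
for n,p in dict(shaft=(0,70),piv=(-22,-78)).items():print(n,c+R@p)
print('shaft ray',ray(s,548/k,298/k,57),'tb ends',ray(s,628/k,301/k,79),ray(s,660/k,287/k,79))
print('gear',ray(s,297/k,299/k,60),'bar ends',ray(s,284/k,310/k,60),ray(s,306/k,284/k,60))
g=cv2.resize(im[160:225,160:225],(480,480),interpolation=cv2.INTER_CUBIC)
b=im[135:240,310:445];b=cv2.resize(b,(617,480),interpolation=cv2.INTER_CUBIC)
cv2.imwrite('pics/c.png',cv2.resize(np.hstack([g[:,90:270],b]),(797,480)))
E
```

```text
board [ 550.82790033 -190.62777771] 10.405460250218152 res [[-3.9, -3.9], [-4.7, 2.1], [4.2, 1.6], [4.4, 0.2]]
shaft [ 538.18499886 -121.7789793 ]
piv [ 543.27751104 -271.31849354]
shaft ray [ 537.1420762 -122.6972225   57.       ] tb ends [ 530.01884295 -246.02084938   79.        ] [ 552.43053101 -297.72916615   79.        ]
gear [535.9328552  286.63094995  60.        ] bar ends [517.97027323 307.63354578  60.        ] [560.52131136 272.1860065   60.        ]
```

View pics/c.png

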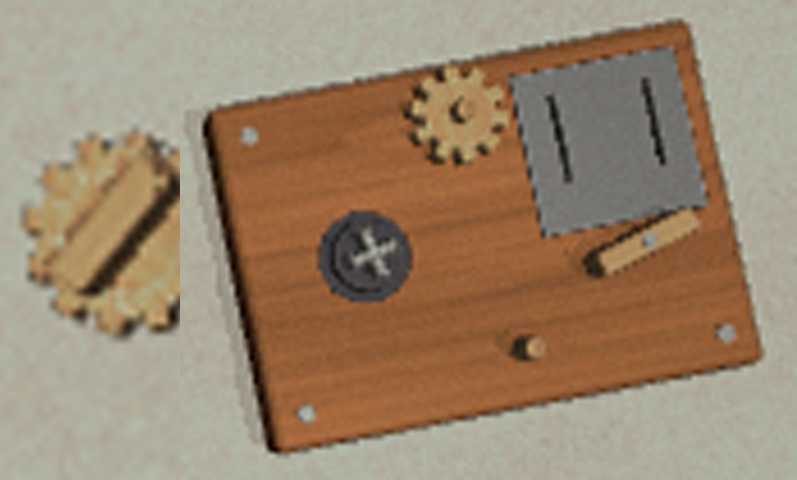

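The crop confirms a plain wooden gear with a bar. The board pose, turnbutton angle (~23° from world y, 12.6° relative to the board) and pivot agree with the description. I'll set out for the turnbutton, turning the jaws to yaw -67°.

Emit:
move_arm(
  motion="4 -4 2 0 0 -5;8 -8 2 0 0 -10;12 -12 2 0 0 -15;16 -16 2 0 0 -20;20 -20 2 0 0 -25;24 -24 2 0 0 -30;28 -28 2 0 0 -35;30 -31 2 0 0 -40;32 -34 2 0 0 -45;34 -37 2 0 0 -50",
  fingers=5,
)

```text
time: 0.93
tool_pos: [460.1, 272.3, 250.8]
tcp_rot: [-90.0, 0.0, -67.1]
ft_force: [0.9, 0.1, 0.3]
finger_gap: 50.1
```

Emit:
move_arm(
  motion="0 -4 0 0 0 0;0 -8 0 0 0 0;1 -12 0 0 0 0;1 -16 0 0 0 0;1 -20 0 0 0 0;1 -24 0 0 0 0;2 -28 0 0 0 0;2 -32 0 0 0 0;2 -36 0 0 0 0;2 -40 0 0 0 0",
)

```text
time: 1.77
tool_pos: [478.6, -127.8, 250.9]
tcp_rot: [-90.0, 0.0, -66.9]
ft_force: [1.5, -0.0, -0.3]
finger_gap: 50.0
```

Emit:
move_arm(
  motion="0 -4 -2 0 0 0;0 -7.5 -4 0 0 0;0 -7.5 -6 0 0 0;0 -7.5 -7 0 0 0;0 -7.5 -7 0 0 0",
)

```text
time: 2.18
tool_pos: [477.2, -199.9, 177.6]
tcp_rot: [-90.2, 0.3, -67.0]
ft_force: [-0.2, 0.1, -1.2]
finger_gap: 50.0
```

Emit:
move_arm(
  motion="2 -3 0 0 0 0;3 -6 0 0 0 0;4 -7 0 0 0 0;4 -7 0 0 0 0",
)

```text
time: 2.52
tool_pos: [521.2, -271.9, 182.7]
tcp_rot: [-89.9, -0.1, -66.9]
ft_force: [1.0, -0.2, 0.3]
finger_gap: 50.0
```

```bash
python3 - <<'E'
from h import *
s=snap('wrist','d.png');np.save('w1.npy',s,allow_pickle=True)
M=s['world_to_cam'];print(s['fx'],np.round(-M[:3,:3].T@M[:3,3]),np.round(M[2,:3],2))
print(readout.sense()['tool_pos'],proj(s,(543,-271,79)),proj(s,(538,-122,60)))
E
```

```text
338.88116404572907 [ 492. -207.  326.] [ 0.11 -0.26 -0.96]
[ 520.41961837 -270.59921812  182.39723986] (np.float64(287.78216637090804), np.float64(200.83890837940632)) (np.float64(366.94992507167024), np.float64(3.754942236803487))
```

View pics/d.png

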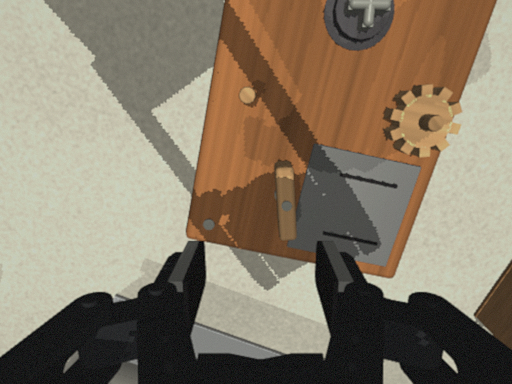

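The wrist view shows the turnbutton from (284,168) to (288,240) with its pivot pin at (287,206), 5 px from the prediction. The shaft's cross is at the top, (369,8).

```bash
python3 - <<'E'
from h import *
s=np.load('w1.npy',allow_pickle=True).item()
print(ray(s,287,206,79));a=ray(s,284.5,169,79);b=ray(s,288,240,79);print(a,b,np.linalg.norm(a-b),np.degrees(np.arctan2(-(a-b)[0],(a-b)[1])))
print('shaft',ray(s,369,8,75))
for p in [(304,148),(418,166)]:print('cover',ray(s,*p,48))
print('board edge',ray(s,189,236,45),ray(s,226,0,45))
E
```

```text
[ 544.1675379  -275.02292249   79.        ]
[ 530.4787553  -249.33185744   79.        ] [ 556.61693417 -300.56427067   79.        ] 57.51490728247615 27.030143738281605
shaft [ 537.86921389 -128.49822708   75.        ]
cover [ 542.78545011 -232.27965132   48.        ]
cover [ 636.83930344 -208.5938895    48.        ]
board edge [ 482.13464289 -344.65796369   45.        ] [ 443.59670396 -155.89635351   45.        ]
```

Emit:
move_arm(
  motion="1 -0.2 -2 0 0 2;2.3 -0.3 -5 0 0 2;2.3 -0.3 -8 0 0 2;2.3 -0.3 -11 0 0 2;2.3 -0.3 -13 0 0 2;2.3 -0.3 -13 0 0 2;2.3 -0.3 -13 0 0 2",
  fingers=4,
)

```text
time: 3.15
tool_pos: [542.1, -271.9, 51.1]
tcp_rot: [-90.0, 0.1, -64.8]
ft_force: [0.0, 1.4, -0.6]
finger_gap: 40.2
```

Emit:
move_arm(
  motion="0 0 0 0 0 0;0 0 0 0 0 0;0 0 0 0 0 0;0 0 0 0 0 0;0 0 0 0 0 0;0 0 0 0 0 0",
  fingers=0.8,
  squeeze=25,
)

```text
time: 3.65
tool_pos: [543.6, -273.5, 52.9]
tcp_rot: [-89.9, -0.1, -64.9]
ft_force: [2.5, 4.9, 5.6]
finger_gap: 13.6
```

Emit:
move_arm(
  motion="0 0 0 0 0 7;0 0 0 0 0 14;0 0 0 0 0 21;0 0 0 0 0 28;0 0 0 0 0 35;0 0 0 0 0 42;0 0 0 0 0 49;0 0 0 0 0 56;0 0 0 0 0 63;0 0 0 0 0 70",
)

```text
time: 4.48
tool_pos: [543.8, -273.3, 52.9]
tcp_rot: [-90.0, -0.2, 5.5]
ft_force: [3.9, 5.7, 5.3]
finger_gap: 14.1
```

Emit:
move_arm(
  motion="0 0 0 0 0 3;0 0 0 0 0 5;0 0 0 0 0 6;0 0 0 0 0 6",
)

```text
time: 4.82
tool_pos: [543.8, -273.2, 52.9]
tcp_rot: [-90.0, -0.2, 11.2]
ft_force: [4.5, 5.9, 5.3]
finger_gap: 13.7
```

```bash
python3 -c "
from h import *
s=readout.sense();print({k:np.round(s[k],2).tolist() for k in('tool_pos','tcp_rot','wrist_torque','ft_force','finger_gap')})"
```

```text
{'tool_pos': [543.83, -273.2, 52.91], 'tcp_rot': [-90.01, -0.18, 11.18], 'wrist_torque': [1.03, -0.59, -0.24], 'ft_force': [4.45, 5.91, 5.27], 'finger_gap': 13.71}
```

Emit:
move_arm(
  motion="0 0 0 0 0 1;0 0 0 0 0 2;0 0 0 0 0 2;0 0 0 0 0 2",
)

```text
time: 5.15
tool_pos: [543.9, -273.2, 52.9]
tcp_rot: [-90.0, -0.2, 13.1]
ft_force: [3.1, 5.2, 5.1]
finger_gap: 13.3
```

```bash
python3 -c "
from h import *
s=readout.sense();print({k:np.round(s[k],2).tolist() for k in('tool_pos','tcp_rot','wrist_torque','ft_force','finger_gap')})"
```

```text
{'tool_pos': [543.93, -273.17, 52.91], 'tcp_rot': [-90.01, -0.2, 13.07], 'wrist_torque': [1.08, -0.68, -0.78], 'ft_force': [3.08, 5.24, 5.14], 'finger_gap': 13.32}
```

Emit:
move_arm(
  motion="0 0 0 0 0 0;0 0 0 0 0 0;0 0 0 0 0 0;0 0 0 0 0 0;0 0 3 0 0 0;0 0 6 0 0 0;0 0 9 0 0 0;0 0 12 0 0 0;0 0 15 0 0 0",
  fingers=4,
)

```text
time: 5.9
tool_pos: [541.7, -274.0, 202.4]
tcp_rot: [-90.0, 0.0, 13.1]
ft_force: [0.5, 0.2, -0.8]
finger_gap: 40.3
```

Emit:
move_arm(
  motion="0 2 0 0 0 -7;0 4 0 0 0 -14;-1 6 0 0 0 -21;-1 8 0 0 0 -28;-2 10 0 0 0 -35;-2 10 0 0 0 -42;-3 10 0 0 0 -49;-3 10 0 0 0 -56;-3 10 0 0 0 -60;-3 10 0 0 0 -60",
)

```text
time: 6.73
tool_pos: [511.9, -174.0, 201.1]
tcp_rot: [-90.0, 0.0, -47.1]
ft_force: [-0.1, 0.2, -0.2]
finger_gap: 40.5
```

```bash
python3 - <<'E'
from h import *
s=snap('wrist','e.png');np.save('w2.npy',s,allow_pickle=True)
print(readout.sense()['tool_pos'],proj(s,(543.5,-273.5,79)),proj(s,(538,-126,75)))
cv2.imwrite('pics/e.png',cv2.resize(s['image'],(800,600),interpolation=cv2.INTER_CUBIC))
E
```

```text
[ 512.00307438 -174.008035    201.10682042] (np.float64(211.42434907660464), np.float64(288.1421481378898)) (np.float64(325.79746354810476), np.float64(163.42199454482156))
```

View pics/e.png

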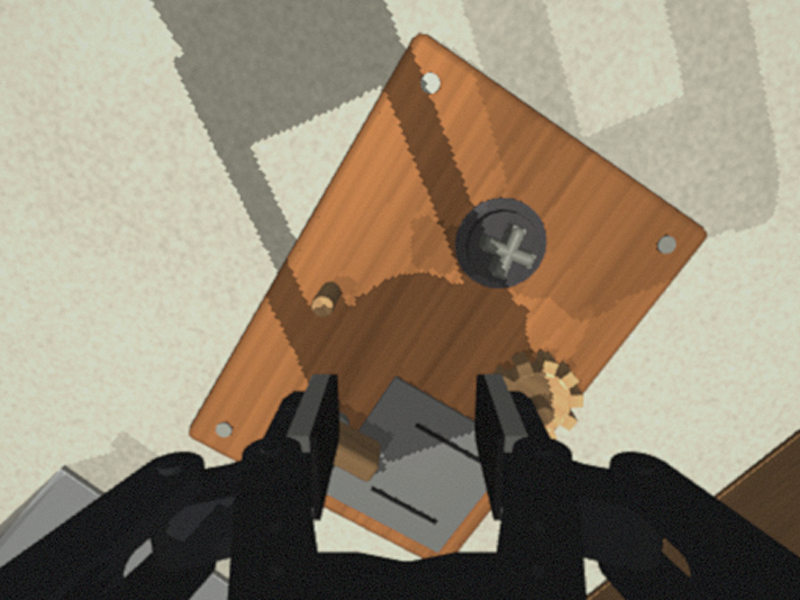

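The cross top is centred at about (513,251), with wings (522,229)-(503,274) and (492,242)-(536,263). The turnbutton's end (380,460) now lies over the cover's edge.

```bash
python3 - <<'E'
from h import *
s=np.load('w2.npy',allow_pickle=True).item();k=1.5625
o=ray(s,513/k,251/k,75);P=[ray(s,u/k,v/k,75) for u,v in[(522,229),(503,274),(492,242),(536,263)]]
print(o,[np.linalg.norm(P[i]-P[i+1]).round(1) for i in(0,2)],[np.degrees(np.arctan2(*(P[i]-P[i+1])[[1,0]])).round(1) for i in(0,2)])
# collar disc at z=57? collar outline centre
im=s['image'][135:200,280:365];g=im.astype(int)
m=((g.max(2)<95)&(g.max(2)-g.min(2)<18)).astype(np.uint8)
c=max(cv2.findContours(m,0,2)[0],key=cv2.contourArea);(x,y),rad=cv2.minEnclosingCircle(c);print('disc',x+280,y+135,rad,ray(s,x+280,y+135,45),ray(s,x+280,y+135,57))
C=[ray(s,u/k,v/k,45)[:2] for u,v in[(190,433),(418,35),(706,233)]];print('corners',C,np.degrees(np.arctan2(-(C[1]-C[0])[0],(C[1]-C[0])[1])),np.degrees(np.arctan2(*(C[2]-C[1])[::-1])))
E
```

```text
[ 537.84937763 -123.03497457   75.        ] [np.float64(25.0), np.float64(25.8)] [np.float64(113.1), np.float64(-162.3)]
disc 320.0 155.5 29.415231704711914 [ 537.43553188 -124.87963782   45.        ] [ 534.43888064 -124.79840402   57.        ]
corners [array([ 480.41011547, -344.031379  ]), array([429.45267909, -78.30538581]), array([618.99696702, -41.3688677 ])] 10.855641150385983 11.02703984692339
```

Emit:
move_arm(
  motion="3 0 -2 0 0 0;6 0 -4 0 0 0;6.5 0 -5 0 0 0;6.5 0 -5 0 0 0;6.5 0 -5 0 0 0",
)

```text
time: 7.2
tool_pos: [576.3, -173.7, 150.2]
tcp_rot: [-90.1, 0.1, -46.8]
ft_force: [-0.2, 0.1, 0.8]
finger_gap: 39.9
```

```bash
python3 - <<'E'
from h import *
s=snap('wrist');np.save('w3.npy',s,allow_pickle=True)
u,v=proj(s,(537.5,-124,75));M=s['world_to_cam'];print(u,v,np.round(-M[:3,:3].T@M[:3,3]))
u0,v0=int(u)-40,max(0,int(v)-40);print(u0,v0)
c=s['image'][v0:v0+80,u0:u0+80];cv2.imwrite('pics/f.png',cv2.resize(c,(560,560),interpolation=cv2.INTER_CUBIC))
E
```

```text
271.47943894777137 108.35149342840525 [ 527. -123.  294.]
231 68
```

View pics/f.png

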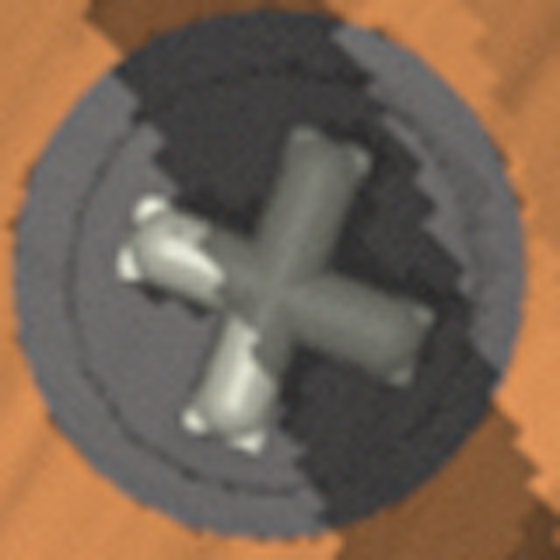

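The close crop shows the cross sharply: wing ends (330,142)/(228,432) and (140,235)/(412,345), centre (277,290).

```bash
python3 - <<'E'
from h import *
s=np.load('w3.npy',allow_pickle=True).item()
f=lambda x,y,z=73:ray(s,231+x/7,68+y/7,z)
P=[f(*p) for p in[(330,142),(228,432),(140,235),(412,345)]]
print(f(277,290),np.mean(P,0),[np.linalg.norm(P[i]-P[i+1]).round(1) for i in(0,2)],[np.degrees(np.arctan2(*(P[i]-P[i+1])[[1,0]])).round(1) for i in(0,2)])
print('disc',f(268,275,45), 'collar',f(268,280,57))
E
```

```text
[ 537.6336098  -124.87976336   73.        ] [ 537.65917847 -124.84121794   73.        ] [np.float64(27.0), np.float64(26.5)] [np.float64(113.7), np.float64(-158.2)]
disc [ 537.28617339 -124.68203557   45.        ] collar [ 537.1164193  -124.93725023   57.        ]
```

Emit:
move_arm(
  motion="0 4 3 0 0 0;0 8 5 0 0 0;0 12 5 0 0 0;0 16 5 0 0 3;0 20 5 0 0 7;0 24 5 0 0 7;0 28 5 0 0 7;0 32 5 0 0 7;0 36 5 0 0 7;0 40 5 0 0 7",
  fingers=5,
)

```text
time: 8.08
tool_pos: [577.1, 227.7, 204.0]
tcp_rot: [-89.8, -0.1, -39.9]
ft_force: [0.6, -0.4, 0.1]
finger_gap: 50.2
```

Emit:
move_arm(
  motion="0 2.5 -3 0 0 0;0 2.5 -5 0 0 0;0 2.5 -5 0 0 0;0 2.5 -5 0 0 0",
)

```text
time: 8.42
tool_pos: [576.3, 250.5, 151.6]
tcp_rot: [-90.1, 0.0, -39.8]
ft_force: [0.4, -0.1, 0.2]
finger_gap: 49.9
```

```bash
python3 - <<'E'
from h import *
s=snap('wrist');np.save('w4.npy',s,allow_pickle=True)
u,v=proj(s,(536,287,60));M=s['world_to_cam'];print(u,v,np.round(-M[:3,:3].T@M[:3,3]),readout.sense()['tool_pos'])
u0,v0=int(u)-80,max(0,int(v)-80);print(u0,v0)
c=s['image'][v0:v0+160,u0:u0+160];cv2.imwrite('pics/g.png',cv2.resize(c,(560,560),interpolation=cv2.INTER_CUBIC))
E
```

```text
265.5079674232238 120.07395949534451 [521. 295. 295.] [577.54253229 250.3170718  153.16905525]
185 40
```

View pics/g.png

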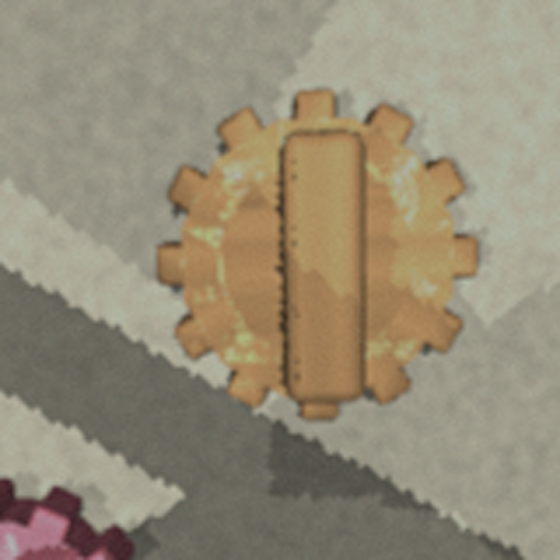

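The crop shows the gear with its bar's top face running from (322,134) to (327,398), between x≈285 and x≈365. The gear disc centre is at about (319,257).

```bash
python3 - <<'E'
from h import *
s=np.load('w4.npy',allow_pickle=True).item()
f=lambda x,y,z=60:ray(s,185+x/3.5,40+y/3.5,z)
a,b=f(322,134),f(327,398);d=b-a;print((a+b)/2,np.linalg.norm(d),np.degrees(np.arctan2(d[1],d[0])),'w',np.linalg.norm(f(285,266)-f(365,266)))
a,b=f(317,90,24),f(320,418,24);d=b-a;print('teeth',(a+b)/2,np.linalg.norm(d),np.degrees(np.arctan2(d[1],d[0])))
a,b=f(158,262,24),f(479,257,24);d=b-a;print('teeth',(a+b)/2,np.linalg.norm(d),np.degrees(np.arctan2(d[1],d[0]))-90)
E
```

```text
[539.81898339 294.59108936  60.        ] 49.90558143152395 -37.91900230069884 w 15.467477381849188
teeth [540.1956992  294.82815322  24.        ] 71.12057620468714 -38.57360159152492
teeth [540.04730289 294.89895999  24.        ] 71.4598653346094 -38.999806529176496
```

Emit:
move_arm(
  motion="-2 2.4 -1 0 0 1.4;-3.7 4.4 -3 0 0 1.4;-3.7 4.4 -6 0 0 1.4;-3.7 4.4 -9 0 0 1.4;-3.7 4.4 -11 0 0 1.4;-3.7 4.4 -12.1 0 0 1.4;-3.7 4.4 -12.1 0 0 1.4;-3.7 4.4 -12.1 0 0 1.4",
)

```text
time: 9.13
tool_pos: [541.6, 294.7, 32.1]
tcp_rot: [-89.9, -0.1, -38.6]
ft_force: [-0.5, -0.8, 0.2]
finger_gap: 50.1
```

Emit:
move_arm(
  motion="0 0 0 0 0 0;0 0 0 0 0 0;0 0 0 0 0 0;0 0 0 0 0 0;0 0 0 0 0 0;0 0 0 0 0 0;0 0 0 0 0 0",
  fingers=0.8,
  squeeze=60,
)

```text
time: 9.72
tool_pos: [542.0, 295.8, 32.5]
tcp_rot: [-89.8, -0.1, -38.5]
ft_force: [0.3, 0.2, 7.8]
finger_gap: 15.0
```

Emit:
move_arm(
  motion="0 0 2 0 0 0;0 0 5 0 0 0;0 0 9 0 0 0;0 0 12 0 0 0;0 0 12 0 0 0",
)

```text
time: 10.13
tool_pos: [544.4, 297.0, 159.5]
tcp_rot: [-89.3, -0.3, -38.5]
ft_force: [1.1, 0.1, 0.5]
finger_gap: 14.7
```

Emit:
move_arm(
  motion="0 -4 0 0 0 -4;0 -8 0 0 0 -8;0 -12 0 0 0 -12;0 -16 0 0 0 -16;0 -20 0 0 0 -20;0 -24 0 0 0 -24;0 -28 0 0 0 -28.8;0 -32 0 0 0 -28.8;0 -36 0 0 0 -28.8;-0.3 -40 0 0 0 -28.8",
)

```text
time: 10.97
tool_pos: [537.1, -106.8, 150.5]
tcp_rot: [-90.0, -0.0, -67.3]
ft_force: [1.2, -0.1, -1.2]
finger_gap: 14.7
```

Emit:
move_arm(
  motion="0 -1 0 0 0 0;0 -2 0 0 0 0;0 -2 0 0 0 0;0 -2 0 0 0 0",
)

```text
time: 11.3
tool_pos: [537.2, -124.2, 150.1]
tcp_rot: [-90.0, 0.0, -67.3]
ft_force: [-0.5, 0.3, -1.2]
finger_gap: 14.9
```

```bash
python3 - <<'E'
from h import *
s=snap('wrist');np.save('w5.npy',s,allow_pickle=True)
S=readout.sense();print({k:np.round(S[k],2).tolist() for k in('tool_pos','tcp_rot','wrist_torque','ft_force','finger_gap')},proj(s,(537.5,-125,45)))
cv2.imwrite('pics/i.png',cv2.resize(s['image'][60:360,60:460],(800,600),interpolation=cv2.INTER_CUBIC))
E
```

```text
{'tool_pos': [537.29, -123.65, 150.06], 'tcp_rot': [-90.0, 0.04, -67.25], 'wrist_torque': [-0.02, 0.02, -0.03], 'ft_force': [-0.1, 0.21, -1.79], 'finger_gap': 14.68} (np.float64(261.122230770519), np.float64(191.97287517128723))
```

View pics/i.png

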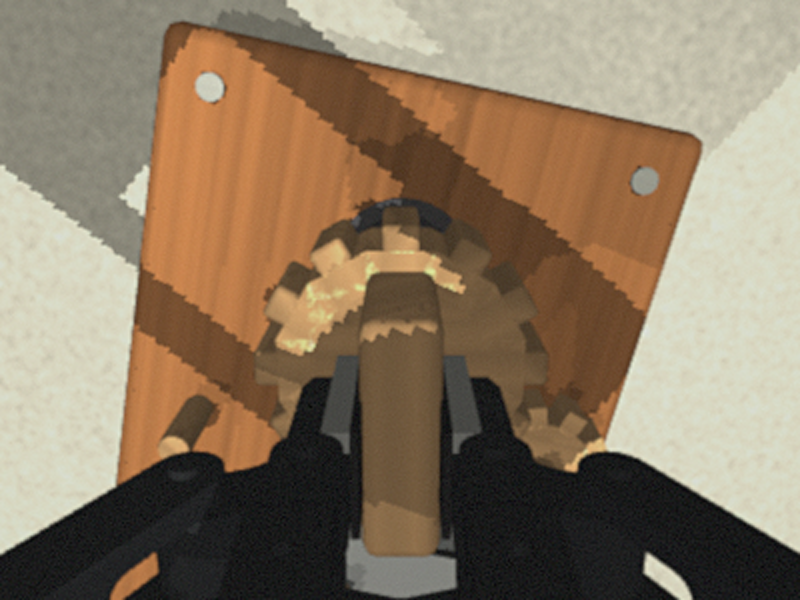

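```bash
python3 - <<'E'
from h import *
s=np.load('w5.npy',allow_pickle=True).item()
f=lambda x,y,z:ray(s,60+x/2,60+y/2,z)
def L(n,a,b):
    d=b-a;print(n,((a+b)/2).round(1),np.linalg.norm(d).round(1),np.degrees(np.arctan2(d[1],d[0])).round(1))
L('bartop',f(400,328,178),f(402,553,178))
L('barw',f(359,440,178),f(441,440,178))
L('teeth',f(257,368,142),f(547,362,142))
print('toothtip',f(401,206,142),f(402,272,142))
E
```

```text
bartop [ 536.2 -123.7  178. ] 48.8 -66.9
barw [ 535.5 -122.5  178. ] 15.7 22.7
teeth [ 536.2 -123.1  142. ] 70.5 23.9
toothtip [520.89746575 -86.94174888 142.        ] [ 527.13938284 -101.26770094  142.        ]
```

Emit:
move_arm(
  motion="0.1 -0.1 -1 0 0 0;0.1 -0.1 -2 0 0 0;0.1 -0.1 -3 0 0 0;0.1 -0.1 -3.8 0 0 0;0.1 -0.1 -3.8 0 0 0;0.1 -0.1 -3.8 0 0 0",
)

```text
time: 11.85
tool_pos: [537.4, -125.4, 110.9]
tcp_rot: [-90.1, 0.1, -67.3]
ft_force: [-0.5, 0.3, -1.3]
finger_gap: 14.9
```

Emit:
move_arm(
  motion="0 0 -0.2 0 0 0;0 0 -0.4 0 0 0;0 0 -0.6 0 0 0;0 0 -0.8 0 0 0;0 0 -0.8 0 0 0",
)

```text
time: 12.27
tool_pos: [538.0, -125.9, 103.9]
tcp_rot: [-90.0, 0.0, -67.3]
ft_force: [0.5, -0.3, -2.0]
finger_gap: 15.1
```

Emit:
move_arm(
  motion="0 0 -0.2 0 0 0;0 0 -0.4 0 0 0;0 0 -0.5 0 0 0;0 0 -0.5 0 0 0",
)

```text
time: 12.6
tool_pos: [538.0, -125.8, 98.8]
tcp_rot: [-90.0, 0.0, -67.3]
ft_force: [-0.1, -0.8, -0.9]
finger_gap: 15.1
```

```bash
python3 -c "
from h import *
s=readout.sense();print({k:np.round(s[k],2).tolist() for k in('tool_pos','tcp_rot','wrist_torque','ft_force','finger_gap')})"
```

```text
{'tool_pos': [537.99, -125.82, 98.82], 'tcp_rot': [-90.02, 0.02, -67.29], 'wrist_torque': [-0.06, 0.01, 0.02], 'ft_force': [-0.11, -0.8, -0.93], 'finger_gap': 15.07}
```

Free at 8 mm below first-contact height, so it has meshed. I continue down.

Emit:
move_arm(
  motion="0 0 -0.2 0 0 0;0 0 -0.4 0 0 0;0 0 -0.6 0 0 0;0 0 -0.7 0 0 0;0 0 -0.7 0 0 0",
)

```text
time: 13.02
tool_pos: [537.9, -125.8, 91.7]
tcp_rot: [-90.0, 0.0, -67.3]
ft_force: [0.0, -0.2, -0.6]
finger_gap: 15.4
```

Emit:
move_arm(
  motion="0 0 -0.15 0 0 0;0 0 -0.3 0 0 0;0 0 -0.4 0 0 0;0 0 -0.4 0 0 0",
)

```text
time: 13.35
tool_pos: [538.4, -126.0, 88.5]
tcp_rot: [-90.0, -0.0, -67.3]
ft_force: [-0.9, 0.1, 4.1]
finger_gap: 15.0
```

Emit:
move_arm(
  motion="0 0 -0.15 0 0 0;0 0 -0.3 0 0 0;0 0 -0.4 0 0 0;0 0 -0.4 0 0 0",
)

```text
time: 13.68
tool_pos: [538.5, -126.0, 84.5]
tcp_rot: [-90.0, -0.0, -67.3]
ft_force: [-2.4, 0.4, 5.7]
finger_gap: 14.9
```

Emit:
move_arm(
  motion="0 0 -0.1 0 0 0;0 0 -0.2 0 0 0;0 0 -0.3 0 0 0;0 0 -0.3 0 0 0",
)

```text
time: 14.02
tool_pos: [538.6, -126.0, 81.6]
tcp_rot: [-90.0, -0.0, -67.3]
ft_force: [-2.2, 1.3, 7.4]
finger_gap: 15.0
```

Emit:
move_arm(
  motion="0 0 -0.05 0 0 0;0 0 -0.1 0 0 0;0 0 -0.1 0 0 0",
)

```text
time: 14.27
tool_pos: [538.6, -126.0, 81.3]
tcp_rot: [-90.0, -0.0, -67.3]
ft_force: [-4.6, 1.0, 11.8]
finger_gap: 14.9
```

Emit:
move_arm(
  motion="0 0 -0.05 0 0 0;0 0 -0.1 0 0 0;0 0 -0.1 0 0 0;0 0 -0.1 0 0 0",
)

```text
time: 14.6
tool_pos: [538.8, -126.1, 81.3]
tcp_rot: [-90.0, -0.1, -67.3]
ft_force: [-7.7, 2.7, 19.1]
finger_gap: 15.1
```

```bash
python3 - <<'E'
from h import *
t=snap('top');s=snap('side')
S=readout.sense();print({k:np.round(S[k],2).tolist() for k in('time','tool_pos','tcp_rot','wrist_torque','ft_force','finger_gap')})
a=cv2.resize(t['image'][60:290,100:450],(600,394));b=cv2.resize(s['image'][200:384,260:470],(228,200))
b=cv2.resize(s['image'][200:384,260:470],(200,175));c=np.zeros((394,200,3),np.uint8);c[:175]=b
q=t['image'][140:235,370:445];c[180:380,20:178]=cv2.resize(q,(158,200))
cv2.imwrite('pics/j.png',np.hstack([a,c]))
E
```

```text
{'time': 14.7, 'tool_pos': [538.78, -126.11, 81.3], 'tcp_rot': [-89.95, -0.05, -67.29], 'wrist_torque': [0.49, 1.64, -0.03], 'ft_force': [-8.4, 2.29, 18.15], 'finger_gap': 15.1}
```

View pics/j.png

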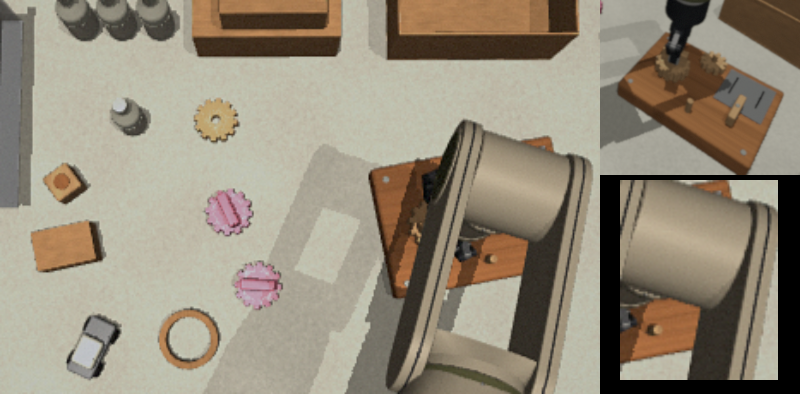

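```bash
python3 -c "
from h import *
print(r.hand_in())"
```

```text
the job is handed in; nothing more can be done
None
```

The job is done and handed in at about 14.7 s, with the arm still holding the gear pressed down.

- **Turnbutton:** I turned it about 76° counter-clockwise to its stop. The wrist torque rose from 0.24 to 0.78 N m over the last 2°, and the jaws read 11–13° against the board's yaw of about 11°. The later wrist and side views show it lying across the cover's edge. I did not measure its exact angle again after letting go.
- **Gear:** I gripped the wooden gear by its bar and turned it to match the shaft's cross, with the jaws at −67.3°. It slid on with no noticeable force until it met the collar at a TCP height of about 89 mm.
- **Shaft:** I pushed it down about 7.5–8 mm. The force followed the spring rate, and then the TCP stayed at 81.3 mm while the upward force rose from 12 to 19 N. That means the shaft is at its stop. The gear is still gripped, with the fingers at 15 mm.
- **Other checks:** In the last top picture the other things on the table, including the pink look-alikes, show no visible movement from the first picture. There is a sideways force of about 8 N at the tool from a small centring offset of 1–1.5 mm. The arm also hides the gear and turnbutton in that picture, so the gear being home rests on the heights and forces, and the turnbutton on the small side view.

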